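Find the rocking corner of the jig plate and press its shim cap down

ROBOT

A 6-joint arm with a two-finger parallel gripper is mounted at the origin on a cart in front of the work surface, level with it; the furniture and walls round the work are solid. World frame = base frame: x ahead of the robot, y to its left, z up, the work surface at z = 0. Lengths are in m, angles in rad, forces in N, time in s.
With the tool pointing down it reaches from about 0.375 to 0.975 m from the base axis. Payload 3.8 kg.
Tool frame: the origin (TCP) lies midway between the tips of the shut fingers; the grasp point (between the pads) lies 19 mm behind it; z points along the fingers, y is the line along which they close (so a half turn about z gives the same grasp; the last joint's range is limited). The gripper opens to 85 mm and grips with 20 to 120 N. Pads are 22 mm wide; open, the fingers measure 114 mm over their backs; the gripper's body (76 mm by 85 mm) begins 54 mm behind the grasp point. The pads swing forward as they close: fully open they stand 13 mm farther back than shut.
Start: joints at [1.147, 0.264, 1.604, -0, 1.274, -0.037], TCP at [0.255, 0.625, 0.231] pointing down, gripper open.
Joint ranges: [-2.63, 2.63], [-0.94, 2.18], [0.31, 2.57], [-1.31, 4.45], [0, 2.66], [-2.55, 2.55]. Speed limits (rad/s): [2.57, 2.57, 3.14, 3.14, 3.14, 3.14].

INTERFACE

Orientations are given as a rotation vector (axis times angle).
In Python, from workcell import read_state, vision, ticket gives the robot as it stands. The module is installed in compiled form; this text tells all that it offers.
- The arm moves only by the tool jog_arm, never from a script. Its arguments are lists of equal length, an entry for each row: "turn": the turn, a rotation vector about the tool's x, y, z in rad, a list of three; "delta_pos": the shift along the tool's x, y, z in m, a list of three; "gripper": the finger opening in m, from 0 to 0.0854. In form: {"turn": [[rx, ry, rz], ...], "delta_pos": [[dx, dy, dz], ...], "gripper": [gripper, ...]}. A call has 1 to 20 rows; each row shifts and turns the commanded pose from where the row before left it, along the tool's axes as they then stand; what a row does not reach is not made up. A row lasts 1/12 s, in which the tool goes at most 41.7 mm and 7.16 degrees, less where a joint would pass 70% of its speed; a pose out of reach is approached as far as the arm can. A call with a gripper value outside its range is refused whole. The fingers move at their own pace and stop on an object; "grip_force" is the grip in N (left out, the last holds). Time passes only in rows, so rows that do not move let the fingers close. It gives the time, the measured TCP pose, the force, the opening and the grip force at its end, in the units of the state.
- read_state(): the state, without advancing time (a new reading comes with each control period).
- vision.read_camera(name): name is "scene" or "top" or "wrist"; returns the picture (400x640x3 uint8, red, green, blue); there is no depth.
- vision.calibration(name): a dict with "vfov" (degrees; the focal length in pixels is half the picture's height over the tangent of half this angle, whatever the lens; pixels are square), "cx", "cy" (the principal point, pixels), "R" (3x3) and "t" (3): a world point X has camera coordinates R X + t; the wrist camera has in their place "mount" (4x4, takes a point from camera to tool coordinates, whose origin is the TCP and whose axes are the flange's). Camera axes: x right, y down, z forward; pixel columns grow to the right and rows downward; lengths in m; the calibration is good to about 2 mm. The wrist camera is an equidistant fisheye: a pixel r from the principal point sees the ray r / f radians off the axis. A picture is of the moment at which its call begins: read the wrist's pose just before it. calibration takes no time and is no camera call.
- ticket.finish_job(): hands the job in; it is judged then, once.
The state is a dict: "time": time; "q": joint angles; "joint_vel": joint speeds; "joint_torque": joint torques, N m; "tool_pos": TCP position; "tcp_rot": TCP orientation; "wrist_force": force on the tool from outside, world axes, zero at the start; "torque": the same for the moment, N m; "width": opening from 0.0 (shut) to 1.0 (fully open); "grip_force": force on a finger pad.
Only numpy, scipy, OpenCV 4.12 (cv2) and the standard library are available. Lean on these libraries where they do the work, as an engineer would, in place of code of your own. Each camera call takes 0.05 s, during which the arm holds its last target. There are 200 camera calls.

TASK

One of the four corners of the aluminium jig plate rocks: it gives when it is pressed, the other three are firm. Press down on the plate's corners with the closed fingertips until you have found the one that sinks, then press the round shim cap beside that corner fully down onto its collar. Leave the other three caps standing up (they would lift the plate out of level), do not shove or lift the plate, and do not disturb the loose things beside it.

Things in the scene. Friction and masses are not known exactly. Their poses are not given: they have to be found in the camera images.
- jig_plate: loose bare aluminium jig plate, about 1 kg, 10 mm thick, 168 x 168 mm over all, a 26 x 26 mm notch cut out of each corner (a plus with arms 116 mm wide); a ball bearing, 35 mm across and 11 mm high, is fixed at its middle. Origin 14 mm below plate_top, z up, x and y along its sides. Lies level on four round steel feet on a fixed base
- plate_top (a point): centre of the plate's top face, about 42 mm above the worktop, axes as the plate. It rests on four feet at x, y = +-44, +-44 mm here: press the corners at those spots. All look alike. A firm corner does not give (under 1 mm at 20 N); the rocking one starts to sink at about 4 N, is stopped 5 mm down at about 6 N, and springs back when let go
- cap_a_top (a point): centre of the top face of a shim cap: round dark steel cap, 22 mm across, 6 mm thick, standing in a notch of the jig plate, on a foot. 16 mm above the plate's top face while it stands up. It lies in the plate's notch, at x, y = +-70, +-70 mm in the plate's frame; which notch differs from start to start. z is up.
- cap_a (a joint): how far cap_a is pressed down, m: 0 standing up, 0.008 fully down (its underside flat on its collar, its top then 8 mm above the plate). Slides straight down with about 9 N of steady friction and stays where it is left. Going down, it packs up its foot under the plate: this makes the rocking corner firm, but lifts a firm corner some 4 mm out of level.
- cap_b_top (a point): centre of the top face of a shim cap: round dark steel cap, 22 mm across, 6 mm thick, standing in a notch of the jig plate, on a foot. 16 mm above the plate's top face while it stands up. It lies in the plate's notch, at x, y = +-70, +-70 mm in the plate's frame; which notch differs from start to start. z is up.
- cap_b (a joint): how far cap_b is pressed down, m: 0 standing up, 0.008 fully down (its underside flat on its collar, its top then 8 mm above the plate). Slides straight down with about 9 N of steady friction and stays where it is left. Going down, it packs up its foot under the plate: this makes the rocking corner firm, but lifts a firm corner some 4 mm out of level.
- cap_c_top (a point): centre of the top face of a shim cap: round dark steel cap, 22 mm across, 6 mm thick, standing in a notch of the jig plate, on a foot. 16 mm above the plate's top face while it stands up. It lies in the plate's notch, at x, y = +-70, +-70 mm in the plate's frame; which notch differs from start to start. z is up.
- cap_c (a joint): how far cap_c is pressed down, m: 0 standing up, 0.008 fully down (its underside flat on its collar, its top then 8 mm above the plate). Slides straight down with about 9 N of steady friction and stays where it is left. Going down, it packs up its foot under the plate: this makes the rocking corner firm, but lifts a firm corner some 4 mm out of level.
- cap_d_top (a point): centre of the top face of a shim cap: round dark steel cap, 22 mm across, 6 mm thick, standing in a notch of the jig plate, on a foot. 16 mm above the plate's top face while it stands up. It lies in the plate's notch, at x, y = +-70, +-70 mm in the plate's frame; which notch differs from start to start. z is up.
- cap_d (a joint): how far cap_d is pressed down, m: 0 standing up, 0.008 fully down (its underside flat on its collar, its top then 8 mm above the plate). Slides straight down with about 9 N of steady friction and stays where it is left. Going down, it packs up its foot under the plate: this makes the rocking corner firm, but lifts a firm corner some 4 mm out of level.
- loupe: bystander: black loupe, 34 mm across, 30 mm high, standing loose beside the jig; origin at the centre of its underside
- gauge_block: bystander: steel gauge block, 19 x 36 x 30 mm high, standing loose beside the jig; origin at the centre of its underside
- brass_fitting: bystander: small brass fitting, 12 mm across, 23 mm high, standing loose beyond the jig; origin at the centre of its underside
Not all that is in view belongs to the job. Of the things that look like the jig_plate, the largest one is meant.

How it is judged:
By the outcome, as a careful person would: the job done as asked, in the order asked, and still so for the second after the job is handed in, with the robot touching nothing.
It also fails if it takes over 56 s, if anything falls off the work surface, if the arm or the gripper's body presses on something with over 40 N, if the wrist force passes 120 N, or if a joint passes its speed limit or range.

## Working session

There is one attempt and no reset: what is moved stays moved. The work goes in short steps, Python scripts to look and compute and a tool call to move; the robot and the scene stay as the last step left them, time stands still between calls to the robot, and variables do not carry over. Pictures are saved under pics/ and viewed, at most 10 in all, crops included, and the job is handed in when it is done.

Besides the shell and the picture viewer there is one more tool, called after "Emit:" by a JSON object that holds its "op" and its "data". jog_arm: Moves the arm, as the interface text tells. Its arguments: {"type":"object","properties":{"turn":{"type":"array","items":{"type":"array","items":{"type":"number"}}},"delta_pos":{"type":"array","items":{"type":"array","items":{"type":"number"}}},"gripper":{"type":"array","items":{"type":"number"}},"grip_force":{"type":"number"}},"required":["turn","delta_pos","gripper"]}

```bash
mkdir -p pics; python3 - <<'E'
from workcell import read_state, vision
import cv2
for n in ("top","scene"):
    im=vision.read_camera(n); cv2.imwrite(f"pics/{n}0.png",im[:,:,::-1])
    print(n,vision.calibration(n))
s=read_state(); print(s)
E
```

```text
top {'vfov': 53.035324338696824, 'cx': 317.68242216518286, 'cy': 202.78601562318326, 'R': array([[ 0.01168981, -0.99958206,  0.02643975],
       [-0.98687964, -0.01579147, -0.16068355],
       [ 0.16103392, -0.02421449, -0.98665178]]), 't': array([-0.21540302,  0.6111512 ,  0.83656428])}
scene {'vfov': 51.57935602367313, 'cx': 319.3526313595332, 'cy': 199.45614985226658, 'R': array([[-0.88460761, -0.46610833,  0.01457395],
       [-0.37940996,  0.70119229, -0.60363686],
       [ 0.27114102, -0.53951126, -0.79712618]]), 't': array([0.45617112, 0.41030695, 0.73411002])}
{'time': 0.1, 'q': array([ 1.14712995e+00,  2.64707220e-01,  1.60522403e+00, -2.81801820e-05,
        1.27371897e+00, -3.69234002e-02]), 'joint_vel': array([-0.00147849, -0.00140961, -0.00175281,  0.00171113,  0.00063436,
        0.00157773]), 'joint_torque': array([-1.73290255e-05, -5.16705287e+01, -3.68590415e+01, -7.40858877e-05,
        6.24400098e-03, -5.87299489e-07]), 'tool_pos': array([0.25434612, 0.62453433, 0.23007396]), 'tcp_rot': array([-0.60361728, -3.08260516,  0.0031559 ]), 'wrist_force': array([ 0.11461973,  0.54786328, -0.09590539]), 'torque': array([-0.00200009, -0.00670029,  0.04533858]), 'grip_force': 0.0, 'width': 0.9964463018886268}
```

View pics/top0.png

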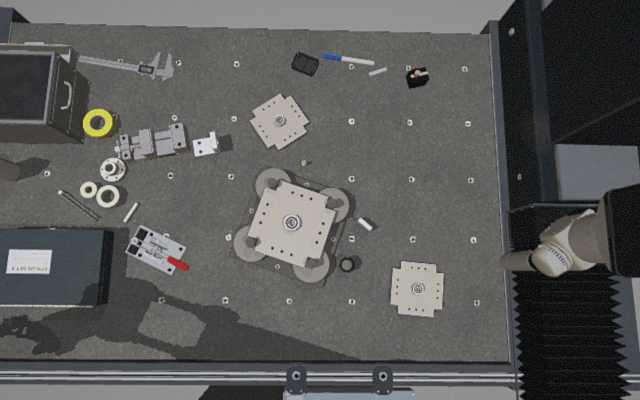

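View pics/scene0.png

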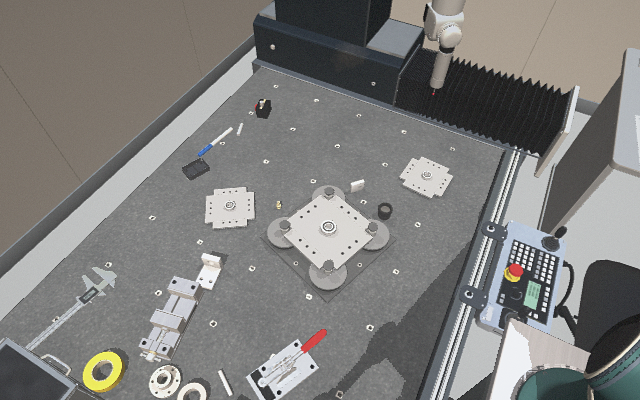

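The largest plate is at (292,223) in the top view. The lookalikes are smaller: (279,121) and (417,289). Bystanders in the top view are the gauge block (365,224), loupe (347,265) and brass fitting (304,163).

```bash
cat > h.py <<'E'
import numpy as np, cv2
from workcell import read_state, vision
from scipy.spatial.transform import Rotation as Ro
def K(n):
    c=vision.calibration(n); return c, 200/np.tan(np.radians(c['vfov']/2))
def cast(n,px,z):
    c,f=K(n); px=np.atleast_2d(px)
    d=np.c_[(px[:,0]-c['cx'])/f,(px[:,1]-c['cy'])/f,np.ones(len(px))]@c['R']
    o=-c['R'].T@c['t']; return o+d*((z-o[2])/d[:,2])[:,None]
def proj(n,X):
    c,f=K(n); p=np.atleast_2d(X)@c['R'].T+c['t']; return np.c_[f*p[:,0]/p[:,2]+c['cx'],f*p[:,1]/p[:,2]+c['cy']]
E
python3 - <<'E'
from h import *
for n,seed in (("top",(292,223)),("scene",(328,228))):
    im=cv2.imread(f"pics/{n}0.png"); hsv=cv2.cvtColor(im,cv2.COLOR_BGR2HSV)
    print(n,im[seed[1]+15,seed[0]+15],hsv[seed[1]+15,seed[0]+15])
    m=((hsv[:,:,2]>175)).astype(np.uint8)
    k,l,st,ce=cv2.connectedComponentsWithStats(m)
    lab=np.bincount(l[seed[1]-20:seed[1]+20,seed[0]-20:seed[0]+20].ravel()*1); lab[0]=0; i=lab.argmax()
    cs,_=cv2.findContours((l==i).astype(np.uint8),0,cv2.CHAIN_APPROX_NONE)
    c=max(cs,key=cv2.contourArea)[:,0,:].astype(float)
    W=cast(n,c,.042)[:,:2]
    r=cv2.minAreaRect((W*1000).astype(np.float32)); print(st[i],r)
    mo=cv2.moments((W*1000).astype(np.float32)[:,None]); print(mo['m10']/mo['m00'],mo['m01']/mo['m00'],mo['m00'])
    a=im.copy(); cv2.drawContours(a,[c.astype(int)],-1,(0,0,255),1)
    x,y=seed; cv2.imwrite(f"pics/{n}1.png",cv2.resize(a[y-75:y+75,x-100:x+100],None,fx=4,fy=4,interpolation=cv2.INTER_CUBIC))
for nm,p,z in (("loupe",(347,265),.03),("block",(365,224),.03),("brass",(304,163),.023)): print(nm,cast("top",p,z))
E
```

```text
top [174 184 188] [ 21  19 188]
[ 248  182   87   85 4417] ((569.7787475585938, -149.21316528320312), (165.4884796142578, 164.7310791015625), 71.7844009399414)
569.0177566442081 -149.28988796073241 23119.3715863229
scene [213 216 219] [ 15   7 219]
[ 283  195   90   74 3976] ((574.785888671875, -150.65603637695312), (174.57022094726562, 177.5546112060547), 71.55931091308594)
571.0617826891761 -145.8774312774676 24243.163784746197
loupe [[ 0.47869511 -0.27427603  0.03      ]]
block [[ 0.57081801 -0.3150824   0.03      ]]
brass [[ 0.71214524 -0.17470227  0.023     ]]
```

View pics/top1.png

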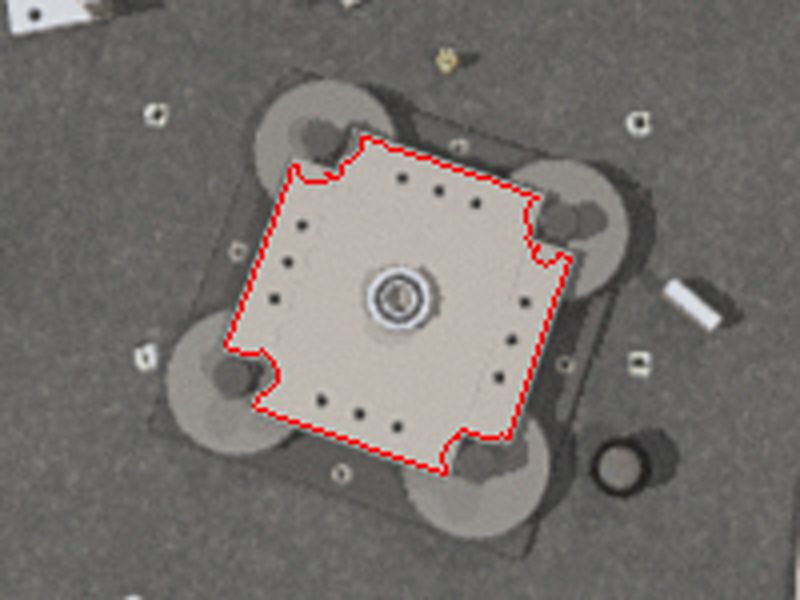

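The crop shows the large plate with a cap post in each notch, dark discs at crop (320,140), (560,220), (235,378) and (485,455). The plate is centred near (0.570, -0.149) and yawed about -18°, which nearly matches the tool yaw of -22°. I'll move over it with the fingers closed.

Emit:
{"op": "jog_arm", "data": {"turn": [[0, 0, 0], [0, 0, 0], [0, 0, 0], [0, 0, 0], [0, 0, 0], [0, 0, 0], [0, 0, 0], [0, 0, 0], [0, 0, 0], [0, 0, 0], [0, 0, 0], [0, 0, 0], [0, 0, 0], [0, 0, 0], [0, 0, 0], [0, 0, 0], [0, 0, 0], [0, 0, 0], [0, 0, 0], [0, 0, 0]], "delta_pos": [[0, 0, -0.03], [0, 0, -0.03], [-0.02, -0.02, -0.02], [-0.024, -0.024, 0], [-0.024, -0.024, 0], [-0.024, -0.024, 0], [-0.024, -0.024, 0], [-0.024, -0.024, 0], [-0.024, -0.024, 0], [-0.024, -0.024, 0], [-0.024, -0.024, 0], [-0.024, -0.024, 0], [-0.024, -0.024, 0], [-0.024, -0.024, 0], [-0.024, -0.024, 0], [-0.024, -0.024, 0], [-0.024, -0.024, 0], [-0.024, -0.024, 0], [-0.024, -0.024, 0], [-0.024, -0.024, 0]], "gripper": [0, 0, 0, 0, 0, 0, 0, 0, 0, 0, 0, 0, 0, 0, 0, 0, 0, 0, 0, 0]}}

```text
time: 1.77
tool_pos: [0.4895, 0.0656, 0.3109]
tcp_rot: [-0.604, -3.083, 0.0]
wrist_force: [0.2, 0.3, -0.4]
width: -0.001
grip_force: 0.0
```

Emit:
{"op": "jog_arm", "data": {"turn": [[0, 0, 0], [0, 0, 0], [0, 0, 0], [0, 0, 0], [0, 0, 0], [0, 0, 0], [0, 0, 0], [0, 0, 0], [0, 0, 0], [0, 0, 0], [0, 0, 0]], "delta_pos": [[-0.022, -0.024, 0], [-0.022, -0.024, 0], [-0.022, -0.024, 0], [-0.022, -0.024, 0], [-0.022, -0.024, 0.01], [-0.022, -0.024, 0.02], [-0.022, -0.024, 0.02], [0, 0, 0.03], [0, 0, 0.03], [0, 0, 0], [0, 0, 0]], "gripper": [0, 0, 0, 0, 0, 0, 0, 0, 0, 0, 0]}}

```text
time: 2.68
tool_pos: [0.5668, -0.1459, 0.1987]
tcp_rot: [-0.603, -3.077, -0.001]
wrist_force: [-0.6, -0.1, 0.2]
width: 0.001
grip_force: 0.0
```

```bash
cat >> h.py <<'E'
def wcast(px,z,s):
    c=vision.calibration('wrist'); f=200/np.tan(np.radians(c['vfov']/2)); px=np.atleast_2d(px)
    v=px-[c['cx'],c['cy']]; r=np.linalg.norm(v,axis=1); th=r/f
    d=np.c_[v/r[:,None]*np.sin(th)[:,None],np.cos(th)]
    R=Ro.from_rotvec(s['tcp_rot']).as_matrix(); M=c['mount']
    o=R@M[:3,3]+s['tool_pos']; d=d@(R@M[:3,:3]).T
    return o+d*((z-o[2])/d[:,2])[:,None]
E
python3 - <<'E'
from h import *
import pickle
s=read_state(); im=vision.read_camera("wrist"); cv2.imwrite("pics/w0.png",im[:,:,::-1]); pickle.dump(s,open("s0.pkl","wb"))
print(s['tool_pos'],vision.calibration("wrist"))
E
```

```text
[ 0.56676013 -0.14591589  0.19873703] {'vfov': 65.70646984690485, 'cx': 321.1395761498301, 'cy': 200.56467160679054, 'mount': array([[-1.07924725e-04, -9.66285228e-01, -2.57473974e-01,
         6.49649337e-02],
       [ 9.99999934e-01, -1.50445993e-05, -3.62705957e-04,
        -1.63020839e-04],
       [ 3.46603815e-04, -2.57473996e-01,  9.66285166e-01,
        -1.43065390e-01],
       [ 0.00000000e+00,  0.00000000e+00,  0.00000000e+00,
         1.00000000e+00]])}
```

View pics/w0.png

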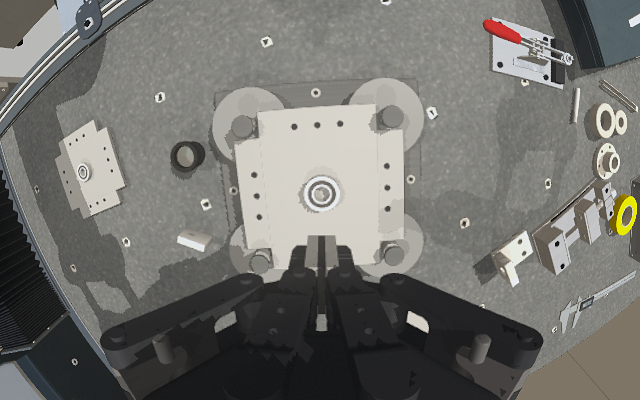

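The wrist view shows all four caps at (243,126), (392,116), (259,260) and (394,256), with the bearing at (321,194).

```bash
python3 - <<'E'
from h import *
import pickle
s=pickle.load(open("s0.pkl","rb"))
g=cv2.cvtColor(cv2.imread("pics/w0.png"),cv2.COLOR_BGR2GRAY)
im=cv2.imread("pics/w0.png")
P=wcast([(243,126),(392,116),(394,256),(259,260)],.058,s); print(P.round(4)); print("centre",P.mean(0))
B=wcast([(321,194)],.053,s); print("bearing",B, "top", cast("top",(292,223),.053))
for i in range(4): print(np.linalg.norm(P[i]-P[(i+1)%4]), np.degrees(np.arctan2(*(P[(i+1)%4]-P[i])[[1,0]])))
# plate edges
m=((g>175)).astype(np.uint8); k,l,st,ce=cv2.connectedComponentsWithStats(m); i=l[150,300]
cs,_=cv2.findContours((l==i).astype(np.uint8),0,cv2.CHAIN_APPROX_NONE); c=max(cs,key=cv2.contourArea)[:,0].astype(float)
W=wcast(c,.042,s)[:,:2]*1000; print(cv2.minAreaRect(W.astype(np.float32)))
th=np.radians(-18.2); c0=np.array([.5695,-.149])
R=np.array([[np.cos(th),-np.sin(th)],[np.sin(th),np.cos(th)]])
T=Ro.from_rotvec(s['tcp_rot']).as_matrix()
print(T.round(3))
for q in [(-1,-1),(-1,1),(1,1),(1,-1)]:
    for d in(44,70): 
        w=c0+R@(np.array(q)*d/1000); print(q,d,w.round(4),(T.T@np.r_[w-s['tool_pos'][:2],0]).round(4))
E
```

```text
[[ 0.4821 -0.1901  0.058 ]
 [ 0.5258 -0.059   0.058 ]
 [ 0.6583 -0.1029  0.058 ]
 [ 0.61   -0.2328  0.058 ]]
centre [ 0.56902878 -0.14618686  0.058     ]
bearing [[ 0.57081116 -0.14808166  0.053     ]] top [[ 0.56812523 -0.15107636  0.053     ]]
0.13814800594635984 71.57463529784654
0.1396094302933536 -18.323993349895627
0.13855169069886691 -110.41533244468886
0.13479809247578614 161.54355506341724
((562.3731079101562, -133.28936767578125), (189.02444458007812, 192.41726684570312), 71.50916290283203)
[[-0.926  0.378 -0.006]
 [ 0.378  0.926  0.002]
 [ 0.006 -0.    -1.   ]]
(-1, -1) 44 [ 0.514  -0.1771] [ 0.0371 -0.0488  0.0003]
(-1, -1) 70 [ 0.4811 -0.1936] [ 0.0613 -0.0765  0.0004]
(-1, 1) 44 [ 0.5414 -0.0935] [0.0432 0.039  0.0002]
(-1, 1) 70 [ 0.5249 -0.0606] [0.071  0.0631 0.0004]
(1, 1) 44 [ 0.625  -0.1209] [-0.0445  0.0451 -0.0003]
(1, 1) 70 [ 0.6579 -0.1044] [-0.0687  0.0729 -0.0005]
(1, -1) 44 [ 0.5976 -0.2045] [-0.0507 -0.0427 -0.0003]
(1, -1) 70 [ 0.6141 -0.2374] [-0.0784 -0.0668 -0.0004]
```

Emit:
{"op": "jog_arm", "data": {"turn": [[0, 0, 0], [0, 0, 0], [0, 0, 0], [0, 0, 0], [0, 0, 0], [0, 0, 0], [0, 0, 0], [0, 0, 0], [0, 0, 0], [0, 0, 0]], "delta_pos": [[0.0185, -0.0245, 0.01], [0.0185, -0.0245, 0.01], [0, 0, 0.03], [0, 0, 0.03], [0, 0, 0.03], [0, 0, 0.025], [0, 0, 0.012], [0, 0, 0.005], [0, 0, 0], [0, 0, 0]], "gripper": [0, 0, 0, 0, 0, 0, 0, 0, 0, 0]}}

```text
time: 3.57
tool_pos: [0.5179, -0.1783, 0.0514]
tcp_rot: [0.602, 3.08, -0.001]
wrist_force: [0.3, 0.7, -0.0]
width: -0.002
grip_force: 0.0
```

Emit:
{"op": "jog_arm", "data": {"turn": [[0, 0, 0], [0, 0, 0], [0, 0, 0], [0, 0, 0], [0, 0, 0], [0, 0, 0], [0, 0, 0]], "delta_pos": [[0.004, 0, 0.002], [0, 0, 0.002], [0, 0, 0.002], [0, 0, 0.002], [0, 0, 0.001], [0, 0, 0], [0, 0, 0]], "gripper": [0, 0, 0, 0, 0, 0, 0]}}

```text
time: 4.15
tool_pos: [0.5126, -0.1765, 0.0408]
tcp_rot: [0.604, 3.083, -0.0]
wrist_force: [-1.6, 0.2, 3.3]
width: -0.004
grip_force: 2.1
```

Emit:
{"op": "jog_arm", "data": {"turn": [[0, 0, 0], [0, 0, 0], [0, 0, 0], [0, 0, 0]], "delta_pos": [[0, 0, 0.001], [0, 0, 0.001], [0, 0, 0], [0, 0, 0]], "gripper": [0, 0, 0, 0]}}

```text
time: 4.48
tool_pos: [0.5123, -0.1767, 0.0386]
tcp_rot: [-0.604, -3.083, 0.001]
wrist_force: [-3.1, -1.0, 5.9]
width: 0.003
grip_force: 2.7
```

Emit:
{"op": "jog_arm", "data": {"turn": [[0, 0, 0], [0, 0, 0], [0, 0, 0], [0, 0, 0]], "delta_pos": [[0, 0, 0.001], [0, 0, 0.001], [0, 0, 0], [0, 0, 0]], "gripper": [0, 0, 0, 0]}}

```text
time: 4.82
tool_pos: [0.5121, -0.1768, 0.0367]
tcp_rot: [-0.603, -3.083, 0.001]
wrist_force: [-2.7, -0.8, 6.4]
width: 0.002
grip_force: 3.3
```

Emit:
{"op": "jog_arm", "data": {"turn": [[0, 0, 0], [0, 0, 0], [0, 0, 0], [0, 0, 0]], "delta_pos": [[0, 0, 0.001], [0, 0, 0.001], [0, 0, 0], [0, 0, 0]], "gripper": [0, 0, 0, 0]}}

```text
time: 5.15
tool_pos: [0.5122, -0.1768, 0.0361]
tcp_rot: [-0.603, -3.082, 0.001]
wrist_force: [-7.2, -0.7, 16.2]
width: -0.003
grip_force: 8.3
```

The corner at plate (-,-) sank about 5 mm, from z 0.041 to 0.036, at about 6 N and then hit a hard stop at 16 N. That is the rocking one. I'll lift and move over its cap.

Emit:
{"op": "jog_arm", "data": {"turn": [[0, 0, 0], [0, 0, 0], [0, 0, 0], [0, 0, 0], [0, 0, 0], [0, 0, 0], [0, 0, 0], [0, 0, 0], [0, 0, 0], [0, 0, 0]], "delta_pos": [[0, 0, -0.003], [0, 0, -0.004], [0, 0, -0.01], [0, 0, -0.015], [0, 0, -0.013], [0.007, -0.008, 0], [0.008, -0.009, 0], [0.007, -0.008, 0], [0, 0, 0], [0, 0, 0]], "gripper": [0, 0, 0, 0, 0, 0, 0, 0, 0, 0]}}

```text
time: 5.98
tool_pos: [0.4806, -0.1912, 0.0781]
tcp_rot: [-0.606, -3.08, -0.001]
wrist_force: [0.5, -0.1, -0.4]
width: -0.003
grip_force: 0.0
```

```bash
python3 - <<'E'
from h import *
s=read_state(); a=vision.read_camera("wrist")[150:400,170:490]; b=vision.read_camera("scene")[160:300,240:420]
a=cv2.resize(a,(480,375)); b=cv2.resize(b,(480*1,373),interpolation=2)[:,:,:]
b=cv2.resize(b,(320,375)); cv2.imwrite("pics/c1.png",np.hstack([a,b])[:,:,::-1]); print(s['tool_pos'],s['wrist_force'])
E
```

```text
[ 0.48064984 -0.19117399  0.07810825] [ 0.47368935 -0.05809468 -0.41544603]
```

View pics/c1.png

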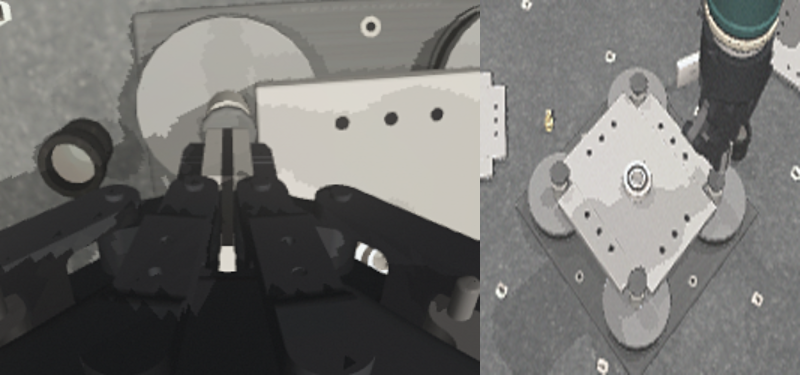

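The wrist crop shows the fingertips centred on the cap at (228,110), next to the loupe's corner and clear of it. The scene crop agrees. I'll press down.

Emit:
{"op": "jog_arm", "data": {"turn": [[0, 0, 0], [0, 0, 0], [0, 0, 0], [0, 0, 0], [0, 0, 0], [0, 0, 0], [0, 0, 0], [0, 0, 0], [0, 0, 0], [0, 0, 0], [0, 0, 0], [0, 0, 0]], "delta_pos": [[0, 0, 0.008], [0, 0, 0.006], [0, 0, 0.004], [0, 0, 0.002], [0, 0, 0.002], [0, 0, 0.0015], [0, 0, 0.0015], [0, 0, 0.0015], [0, 0, 0.0015], [0, 0, 0.001], [0, 0, 0], [0, 0, 0]], "gripper": [0, 0, 0, 0, 0, 0, 0, 0, 0, 0, 0, 0]}}

```text
time: 7.08
tool_pos: [0.4819, -0.1907, 0.0506]
tcp_rot: [-0.603, -3.081, -0.001]
wrist_force: [-3.7, 1.9, 7.7]
width: 0.0
grip_force: 3.4
```

Emit:
{"op": "jog_arm", "data": {"turn": [[0, 0, 0], [0, 0, 0], [0, 0, 0], [0, 0, 0], [0, 0, 0]], "delta_pos": [[0, 0, 0.001], [0, 0, 0.001], [0, 0, 0.001], [0, 0, 0], [0, 0, 0]], "gripper": [0, 0, 0, 0, 0]}}

```text
time: 7.5
tool_pos: [0.4821, -0.1908, 0.0499]
tcp_rot: [-0.603, -3.081, -0.001]
wrist_force: [-9.6, 4.3, 22.9]
width: 0.003
grip_force: 11.3
```

Emit:
{"op": "jog_arm", "data": {"turn": [[0, 0, 0], [0, 0, 0], [0, 0, 0]], "delta_pos": [[0, 0, 0.001], [0, 0, 0], [0, 0, 0]], "gripper": [0, 0, 0]}}

```text
time: 7.75
tool_pos: [0.4823, -0.1908, 0.0498]
tcp_rot: [-0.603, -3.081, -0.001]
wrist_force: [-12.3, 5.2, 29.1]
width: 0.001
grip_force: 14.5
```

Emit:
{"op": "jog_arm", "data": {"turn": [[0, 0, 0], [0, 0, 0], [0, 0, 0], [0, 0, 0], [0, 0, 0], [0, 0, 0], [0, 0, 0], [0, 0, 0], [0, 0, 0], [0, 0, 0]], "delta_pos": [[0, 0, -0.004], [0, 0, -0.006], [0, 0, -0.015], [0, 0, -0.02], [0, 0, -0.03], [0, 0, -0.03], [0, 0, -0.03], [0, 0, -0.02], [0, 0, 0], [0, 0, 0]], "gripper": [0, 0, 0, 0, 0, 0, 0, 0, 0, 0]}}

```text
time: 8.58
tool_pos: [0.4837, -0.1916, 0.2027]
tcp_rot: [0.603, 3.08, -0.001]
wrist_force: [-0.0, -0.0, -0.3]
width: -0.002
grip_force: 0.0
```

```bash
python3 - <<'E'
from h import *
s=read_state(); a=vision.read_camera("wrist")[40:400]; b=vision.read_camera("scene")[160:320,240:420]
a=cv2.resize(a,(480,270)); b=cv2.resize(b,(304,270),interpolation=2)
cv2.imwrite("pics/c2.png",np.hstack([a,b])[:,:,::-1]); print(s['tool_pos'],s['wrist_force'])
E
```

```text
[ 0.48368498 -0.19158643  0.20272809] [-0.04403957 -0.01403741 -0.26674777]
```

View pics/c2.png

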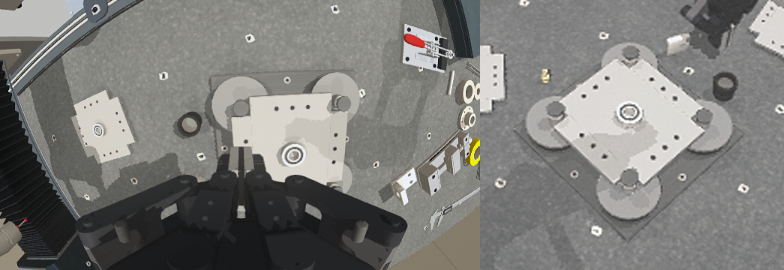

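The cap went down to a hard stop at z 0.050, with no further travel at 29 N. The plate and bystanders look undisturbed, the other three caps are still up, and the arm is clear.

```bash
python3 -c "
from workcell import ticket; print(ticket.finish_job())"
```

```text
the job is handed in; nothing more can be done
None
```

I handed the job in. The first corner I pressed, the one nearest the loupe, was the rocking one: it sank about 5 mm at 6 N. I pressed its cap down to a hard stop, and the last picture showed the other three caps still up and the plate and loose things in place. I didn't press the other three corners, and I didn't re-press this one afterwards to check that it had become firm.

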